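Count out three heel tips

TASK

Count out three heel tips: sweep exactly three of the five on the deck into the trough along the deck's near edge, lay flat any that lean there in the lid's way, and press the trough's clear hinged lid down, gently, until it is fully shut. Only then sweep the two extras off the opposite edge of the deck into the blue stock bin. Finally lift the trough by its bar handle, lid still shut, so that the three counted tips pour out into the cardboard carton, lower the trough back level and let go, leaving the lid shut and the jar, hammer and shoe sole where they are.

Things in the scene. Friction and masses are not known exactly. Their poses are not given: they have to be found in the camera images.
- tray: the fixed counting station: plywood block with an aluminium deck 80 mm above the table. Origin on the table under the deck's centre; z up, x points away from the robot across the deck (trough on the -x side, stock bin on the +x side), y points left along the trough (outlet and carton at +y, handle at -y). The whole station stands turned by up to 0.25 rad
- deck (a point): centre of the deck's top face (80 mm above tray origin). Deck 120 mm in x by 210 mm in y, smooth, open along both long edges (x = -60 and +60 mm); steel rails 4 mm thick and 6 mm high close its two short ends (y = -107 and +107). Axes as the tray
- trough (a joint): tilt of the trough in rad: 0 level (at rest on its stop), up to 1.15 with its handle end (-y) raised. Free hinge, the trough weighs 350 g and falls back by its own weight when let go; the tips start sliding out at 0.45 to 0.65 rad and all run out at 0.9
- trough_floor (a point): middle of the trough's inner floor, 22 mm below the deck when level. Steel channel 36 mm wide inside (x from -18 to +18), 211 mm long (y from -103 to +108), walls 3 mm thick and 17.5 mm high; its deck-side wall stands 2 mm off the deck's edge and 4.5 mm lower than the deck. Open at its +y end (outlet), closed at -y. At tray x = -83, y = 0 when level; axes as the tray when level, turning with the trough
- trough_hinge (a point): hinge of the trough, at the floor of its outlet end (tray x = -83, y = 105, z = 58 mm); the axis runs along tray x. Axes turn with the trough
- handle (a point): middle of the trough's round bar handle (10 mm thick, 50 mm clear between its two side arms, running along tray x), 38 mm beyond the trough's closed end and 249 mm from the hinge along -y, 9.5 mm above the hinge; 67.5 mm above the table when level. Grip it from above across the bar, fingers closing along tray y; the bar may turn between the fingers as the trough tilts
- lid (a joint): opening of the clear lid in rad: 0 shut (flush with the deck), starts standing open at 1.45 to 1.8 (1.57 = upright), stop at 1.9. Stiff hinge: it stays where it is left and takes 3 to 4 N at its free edge to move. A tip left leaning on edge in the trough can hold it 0.05 to 0.4 rad open however it is pressed: lay that tip flat first
- lid_panel: the lid's clear plastic panel, 40.5 mm by 200 mm, 4 mm thick; origin on the middle of the hinge line, axes as point lid_edge
- lid_hinge (a point): middle of the lid's hinge line on the trough's wall away from the deck (tray x = -104, y = 0, z = 76 mm when the trough is level). The lid reaches 40.5 mm from it, is 4 mm thick and 200 mm long, its underside passes through the hinge line; the axis runs along tray y. When shut it covers the trough towards +x. Axes turn with the lid
- lid_edge (a point): middle of the lid's free edge, on its outer (upper when shut) face, with a narrow steel strip. Axes turn with the lid: x from hinge to free edge, z out of the outer face
- bin: blue plastic stock bin along the deck's far edge, open on top, fixed to the station (at tray x = 120): 115 mm in x, 226 mm in y, 55 mm high, walls 4 mm. Origin at the centre of its underside, axes as the tray
- carton: cardboard carton, open on top, fixed, below the trough's outlet: 110 mm in x, 145 mm in y, 42 mm high, walls 4 mm. Origin at the centre of its underside, axes as the tray
- tip0: heel tip, all five alike: dark D-shaped plate, 26 mm across, 8 mm thick, about 22 g, straight edge to its own -x, round edge (radius 13) to +x; lies flat on the deck. Origin at its centre. Swept into the trough it often ends leaning, mostly on the deck-side wall, or on edge, sticking out; a 5 to 15 N press of closed fingertips on its raised part while moving the way its upper face looks lays it flat (centre 4 mm above the floor)
- tip1: heel tip, all five alike: dark D-shaped plate, 26 mm across, 8 mm thick, about 22 g, straight edge to its own -x, round edge (radius 13) to +x; lies flat on the deck. Origin at its centre. May end leaning in the trough like tip0
- tip2: heel tip, all five alike: dark D-shaped plate, 26 mm across, 8 mm thick, about 22 g, straight edge to its own -x, round edge (radius 13) to +x; lies flat on the deck. Origin at its centre. May end leaning in the trough like tip0
- tip3: heel tip, all five alike: dark D-shaped plate, 26 mm across, 8 mm thick, about 22 g, straight edge to its own -x, round edge (radius 13) to +x; lies flat on the deck. Origin at its centre. May end leaning in the trough like tip0
- tip4: heel tip, all five alike: dark D-shaped plate, 26 mm across, 8 mm thick, about 22 g, straight edge to its own -x, round edge (radius 13) to +x; lies flat on the deck. Origin at its centre. May end leaning in the trough like tip0
- glue_jar: closed glue jar standing to the robot's right of the station, 64 mm wide, 85 mm high, red lid; origin at the centre of its underside. Leave alone
- hammer: shoemaker's hammer lying to the right beyond the jar, 260 mm long; origin under its middle. Leave alone
- sole: green shoe sole with a black heel lying on the left, 235 mm long, 86 mm wide, 30 mm high; origin at the centre of its underside. Leave alone

How it is judged:
On the way, in this order (a step that is already met when the one before it is completed fails the run):
1. exactly three tips lie in the level trough and the lid is shut over them (within 0.05 rad), the other two still on the deck (((x of tip0 in the frame of trough_floor between -0.021 and 0.021 m and y of tip0 in the frame of trough_floor between -0.108 and 0.112 m and z of tip0 in the frame of trough_floor between -0.003 and 0.0195 m) or (x of tip0 in the frame of deck between -0.075 and 0.075 m and y of tip0 in the frame of deck between -0.12 and 0.12 m and z of tip0 in the frame of deck between -0.004 and 0.03 m)) and ((x of tip1 in the frame of trough_floor between -0.021 and 0.021 m and y of tip1 in the frame of trough_floor between -0.108 and 0.112 m and z of tip1 in the frame of trough_floor between -0.003 and 0.0195 m) or (x of tip1 in the frame of deck between -0.075 and 0.075 m and y of tip1 in the frame of deck between -0.12 and 0.12 m and z of tip1 in the frame of deck between -0.004 and 0.03 m)) and ((x of tip2 in the frame of trough_floor between -0.021 and 0.021 m and y of tip2 in the frame of trough_floor between -0.108 and 0.112 m and z of tip2 in the frame of trough_floor between -0.003 and 0.0195 m) or (x of tip2 in the frame of deck between -0.075 and 0.075 m and y of tip2 in the frame of deck between -0.12 and 0.12 m and z of tip2 in the frame of deck between -0.004 and 0.03 m)) and ((x of tip3 in the frame of trough_floor between -0.021 and 0.021 m and y of tip3 in the frame of trough_floor between -0.108 and 0.112 m and z of tip3 in the frame of trough_floor between -0.003 and 0.0195 m) or (x of tip3 in the frame of deck between -0.075 and 0.075 m and y of tip3 in the frame of deck between -0.12 and 0.12 m and z of tip3 in the frame of deck between -0.004 and 0.03 m)) and ((x of tip4 in the frame of trough_floor between -0.021 and 0.021 m and y of tip4 in the frame of trough_floor between -0.108 and 0.112 m and z of tip4 in the frame of trough_floor between -0.003 and 0.0195 m) or (x of tip4 in the frame of deck between -0.075 and 0.075 m and y of tip4 in the frame of deck between -0.12 and 0.12 m and z of tip4 in the frame of deck between -0.004 and 0.03 m)) and ((x of each of tip0, tip1, tip2 in the frame of tray below -0.0625 m and x of each of tip3, tip4 in the frame of tray above -0.0625 m) or (x of each of tip0, tip1, tip3 in the frame of tray below -0.0625 m and x of each of tip2, tip4 in the frame of tray above -0.0625 m) or (x of each of tip0, tip1, tip4 in the frame of tray below -0.0625 m and x of each of tip2, tip3 in the frame of tray above -0.0625 m) or (x of each of tip0, tip2, tip3 in the frame of tray below -0.0625 m and x of each of tip1, tip4 in the frame of tray above -0.0625 m) or (x of each of tip0, tip2, tip4 in the frame of tray below -0.0625 m and x of each of tip1, tip3 in the frame of tray above -0.0625 m) or (x of each of tip0, tip3, tip4 in the frame of tray below -0.0625 m and x of each of tip1, tip2 in the frame of tray above -0.0625 m) or (x of each of tip0, tip4 in the frame of tray above -0.0625 m and x of each of tip1, tip2, tip3 in the frame of tray below -0.0625 m) or (x of each of tip0, tip3 in the frame of tray above -0.0625 m and x of each of tip1, tip2, tip4 in the frame of tray below -0.0625 m) or (x of each of tip0, tip2 in the frame of tray above -0.0625 m and x of each of tip1, tip3, tip4 in the frame of tray below -0.0625 m) or (x of each of tip0, tip1 in the frame of tray above -0.0625 m and x of each of tip2, tip3, tip4 in the frame of tray below -0.0625 m)) and value of joint each of lid, trough below 0.05 rad), for 0.2 s.
2. the two extras lie in the stock bin, the three still in the trough under the shut lid (((x of tip0 in the frame of trough_floor between -0.021 and 0.021 m and y of tip0 in the frame of trough_floor between -0.108 and 0.112 m and z of tip0 in the frame of trough_floor between -0.003 and 0.0195 m) or (x of tip0 in the frame of bin between -0.0575 and 0.0575 m and y of tip0 in the frame of bin between -0.113 and 0.113 m and z of tip0 in the frame of bin between 0 and 0.055 m)) and ((x of tip1 in the frame of trough_floor between -0.021 and 0.021 m and y of tip1 in the frame of trough_floor between -0.108 and 0.112 m and z of tip1 in the frame of trough_floor between -0.003 and 0.0195 m) or (x of tip1 in the frame of bin between -0.0575 and 0.0575 m and y of tip1 in the frame of bin between -0.113 and 0.113 m and z of tip1 in the frame of bin between 0 and 0.055 m)) and ((x of tip2 in the frame of trough_floor between -0.021 and 0.021 m and y of tip2 in the frame of trough_floor between -0.108 and 0.112 m and z of tip2 in the frame of trough_floor between -0.003 and 0.0195 m) or (x of tip2 in the frame of bin between -0.0575 and 0.0575 m and y of tip2 in the frame of bin between -0.113 and 0.113 m and z of tip2 in the frame of bin between 0 and 0.055 m)) and ((x of tip3 in the frame of trough_floor between -0.021 and 0.021 m and y of tip3 in the frame of trough_floor between -0.108 and 0.112 m and z of tip3 in the frame of trough_floor between -0.003 and 0.0195 m) or (x of tip3 in the frame of bin between -0.0575 and 0.0575 m and y of tip3 in the frame of bin between -0.113 and 0.113 m and z of tip3 in the frame of bin between 0 and 0.055 m)) and ((x of tip4 in the frame of trough_floor between -0.021 and 0.021 m and y of tip4 in the frame of trough_floor between -0.108 and 0.112 m and z of tip4 in the frame of trough_floor between -0.003 and 0.0195 m) or (x of tip4 in the frame of bin between -0.0575 and 0.0575 m and y of tip4 in the frame of bin between -0.113 and 0.113 m and z of tip4 in the frame of bin between 0 and 0.055 m)) and ((x of each of tip0, tip1, tip2 in the frame of tray below 0 m and x of each of tip3, tip4 in the frame of tray above 0 m) or (x of each of tip0, tip1, tip3 in the frame of tray below 0 m and x of each of tip2, tip4 in the frame of tray above 0 m) or (x of each of tip0, tip1, tip4 in the frame of tray below 0 m and x of each of tip2, tip3 in the frame of tray above 0 m) or (x of each of tip0, tip2, tip3 in the frame of tray below 0 m and x of each of tip1, tip4 in the frame of tray above 0 m) or (x of each of tip0, tip2, tip4 in the frame of tray below 0 m and x of each of tip1, tip3 in the frame of tray above 0 m) or (x of each of tip0, tip3, tip4 in the frame of tray below 0 m and x of each of tip1, tip2 in the frame of tray above 0 m) or (x of each of tip0, tip4 in the frame of tray above 0 m and x of each of tip1, tip2, tip3 in the frame of tray below 0 m) or (x of each of tip0, tip3 in the frame of tray above 0 m and x of each of tip1, tip2, tip4 in the frame of tray below 0 m) or (x of each of tip0, tip2 in the frame of tray above 0 m and x of each of tip1, tip3, tip4 in the frame of tray below 0 m) or (x of each of tip0, tip1 in the frame of tray above 0 m and x of each of tip2, tip3, tip4 in the frame of tray below 0 m)) and value of joint each of lid, trough below 0.05 rad), for 0.2 s.
3. the trough is tipped by more than 0.45 rad with its lid shut (value of joint trough above 0.45 rad and value of joint lid below 0.1 rad), for 0.1 s.
At the end, for the whole second after the job is handed in: Three tips lie in the carton and two in the stock bin, all at rest; the trough is back level (within 0.05 rad) with its lid shut (within 0.05 rad) (((x of tip0 in the frame of carton between -0.055 and 0.055 m and y of tip0 in the frame of carton between -0.0725 and 0.0725 m and z of tip0 in the frame of carton between 0 and 0.044 m) or (x of tip0 in the frame of bin between -0.0575 and 0.0575 m and y of tip0 in the frame of bin between -0.113 and 0.113 m and z of tip0 in the frame of bin between 0 and 0.055 m)) and ((x of tip1 in the frame of carton between -0.055 and 0.055 m and y of tip1 in the frame of carton between -0.0725 and 0.0725 m and z of tip1 in the frame of carton between 0 and 0.044 m) or (x of tip1 in the frame of bin between -0.0575 and 0.0575 m and y of tip1 in the frame of bin between -0.113 and 0.113 m and z of tip1 in the frame of bin between 0 and 0.055 m)) and ((x of tip2 in the frame of carton between -0.055 and 0.055 m and y of tip2 in the frame of carton between -0.0725 and 0.0725 m and z of tip2 in the frame of carton between 0 and 0.044 m) or (x of tip2 in the frame of bin between -0.0575 and 0.0575 m and y of tip2 in the frame of bin between -0.113 and 0.113 m and z of tip2 in the frame of bin between 0 and 0.055 m)) and ((x of tip3 in the frame of carton between -0.055 and 0.055 m and y of tip3 in the frame of carton between -0.0725 and 0.0725 m and z of tip3 in the frame of carton between 0 and 0.044 m) or (x of tip3 in the frame of bin between -0.0575 and 0.0575 m and y of tip3 in the frame of bin between -0.113 and 0.113 m and z of tip3 in the frame of bin between 0 and 0.055 m)) and ((x of tip4 in the frame of carton between -0.055 and 0.055 m and y of tip4 in the frame of carton between -0.0725 and 0.0725 m and z of tip4 in the frame of carton between 0 and 0.044 m) or (x of tip4 in the frame of bin between -0.0575 and 0.0575 m and y of tip4 in the frame of bin between -0.113 and 0.113 m and z of tip4 in the frame of bin between 0 and 0.055 m)) and ((x of each of tip0, tip1, tip2 in the frame of tray below 0 m and x of each of tip3, tip4 in the frame of tray above 0 m) or (x of each of tip0, tip1, tip3 in the frame of tray below 0 m and x of each of tip2, tip4 in the frame of tray above 0 m) or (x of each of tip0, tip1, tip4 in the frame of tray below 0 m and x of each of tip2, tip3 in the frame of tray above 0 m) or (x of each of tip0, tip2, tip3 in the frame of tray below 0 m and x of each of tip1, tip4 in the frame of tray above 0 m) or (x of each of tip0, tip2, tip4 in the frame of tray below 0 m and x of each of tip1, tip3 in the frame of tray above 0 m) or (x of each of tip0, tip3, tip4 in the frame of tray below 0 m and x of each of tip1, tip2 in the frame of tray above 0 m) or (x of each of tip0, tip4 in the frame of tray above 0 m and x of each of tip1, tip2, tip3 in the frame of tray below 0 m) or (x of each of tip0, tip3 in the frame of tray above 0 m and x of each of tip1, tip2, tip4 in the frame of tray below 0 m) or (x of each of tip0, tip2 in the frame of tray above 0 m and x of each of tip1, tip3, tip4 in the frame of tray below 0 m) or (x of each of tip0, tip1 in the frame of tray above 0 m and x of each of tip2, tip3, tip4 in the frame of tray below 0 m)) and value of joint each of lid, trough below 0.05 rad and linear speed of each of tip0, tip1, tip2, tip3, tip4 below 0.03 m/s); the robot touches nothing.
It fails at once if a bystander (jar, hammer, sole) is moved by more than 30 mm (distance of any of glue_jar, hammer, sole from where it was at the start of the episode above 0.03 m).
It fails at once if the lid is forced: the robot presses on it with more than 45 N (contact force between the arm and lid_panel above 45 N).
It fails at once if the trough is tipped (over 0.3 rad) with its lid open (over 0.2 rad) (value of joint trough above 0.3 rad and value of joint lid above 0.2 rad).
It also fails if it takes over 72 s, if anything falls off the work surface, if the arm or the gripper's body presses on something with over 40 N, if the wrist force passes 120 N, or if a joint passes its speed limit or range.

ROBOT

A 6-joint arm with a two-finger parallel gripper is mounted at the origin on the work surface. World frame = base frame: x ahead of the robot, y to its left, z up, the work surface at z = 0. Lengths are in m, angles in rad, forces in N, time in s.
With the tool pointing down it reaches from about 0.4 to 0.925 m from the base axis. Payload 12.5 kg.
Tool frame: the origin (TCP) lies between the finger pads; the fingertips stand 22 mm ahead of it and the grasp point (between the pads) lies 3 mm ahead of it; z points along the fingers, y is the line along which they close (so a half turn about z gives the same grasp; the last joint's range is limited). The gripper opens to 95 mm and grips with 3 to 60 N. Pads are 20 mm wide; open, the fingers measure 119 mm over their backs; the gripper's body (75 mm by 180 mm) begins 59 mm behind the grasp point.
Start: joints at [-1.374, 0.491, 1.559, -0, 1.092, -0.106], TCP at [0.186, -0.597, 0.237] pointing down, gripper open.
Joint ranges: [-3.1, 3.1], [-0.84, 2.19], [0.05, 2.79], [-1.13, 4.28], [0.06, 2.93], [-2.69, 2.69]. Speed limits (rad/s): [2.22, 2.22, 2.79, 3.14, 3.14, 3.14].

INTERFACE

Orientations are given as a unit quaternion [x, y, z, w].
In Python, from bench import manip gives the robot as it stands.
- The arm moves only by the shell command python3 -m creep 'ROWS'. ROWS is JSON, a list that holds one entry, the list of rows, each a list of 7 numbers: the shift along the world's x, y, z in units of 30 mm (1.0 is 30 mm), then the turn, a rotation vector about the world's x, y, z in units of 5 degrees (1.0 is 5 degrees), then the opening, from 0 (shut) to 1 (fully open). In form: [[[tx, ty, tz, ax, ay, az, claw], ...]]. A call has exactly 10 rows; each row is the pose to reach, as a shift and turn from the pose commanded when the call began; what a row does not reach only later rows make up. A row lasts 1/10 s, in which the tool goes at most 50 mm and 8.59 degrees, less where a joint would pass 70% of its speed; a pose out of reach is approached as far as the arm can. A call with a gripper value outside its range is refused whole. The fingers move at their own pace and stop on an object; the grip force is fixed at half the most. Time passes only in rows, so rows that repeat a pose let the fingers close, or fill a call up. It gives the time, the measured TCP pose, the force, the opening and the grip force at its end, in the units of the state.
- manip.get_state(): the state, without advancing time (a new reading comes with each control period).
- manip.camera(name): name is "scene" or "top" or "wrist"; returns the picture (420x560x3 uint8, blue, green, red); there is no depth.
- manip.calibration(name): a dict with "mtx" (3x3 intrinsics, pixels), "dist" ([k1, k2, p1, p2, k3] as OpenCV has them; the pictures are not rectified), "R" (3x3) and "t" (3): a world point X has camera coordinates R X + t. Camera axes: x right, y down, z forward; pixel columns grow to the right and rows downward; lengths in m; the calibration is good to about 2 mm. A picture is of the moment at which its call begins: read the wrist's pose just before it. calibration takes no time and is no camera call; for the wrist camera it gives the pose at the moment of the call.
- manip.close_job(): hands the job in; it is judged then, once.
Trained networks look in the newest picture that a camera, given by its name, has taken for a name from the list of things; names that differ only in an ending like _2 or _b are one class to them, and where a whole thing is asked for, a point or a joint stands for the part that bears it (a point fixed in the world has none). Each returns a list of dicts, best first, with "confidence" (0 to 1); they miss things now and then, are a little off and sometimes report something else, mostly with a low value. They report only what shows in the picture. A call takes as long as a camera call.
- manip.trace(name, camera): "pixels" (420x560 bool, what is visible of it).
- manip.spot_point(name, camera): "centre" ([x, y, z] in m, in world coordinates, good to about 4 mm: a listed point, or the origin of a listed thing).
The state is a dict: "time_s": time; "joints": joint angles; "qd": joint speeds; "tau": joint torques, N m; "ee_pos": TCP position; "tcp_rot": TCP orientation; "force": force on the tool from outside, world axes, zero at the start; "wrist_torque": the same for the moment, N m; "grip_width": finger opening in m; "gripper_force": force on a finger pad.
Only numpy, scipy, OpenCV 4.12 (cv2) and the standard library are available. Lean on these libraries where they do the work, as an engineer would, in place of code of your own. Each camera call takes 0.05 s, during which the arm holds its last target. There are 200 camera calls.

## Working session

There is one attempt and no reset: what is moved stays moved. The work goes in short steps, Python scripts to look and compute and a shell command to move; the robot and the scene stay as the last step left them, time stands still between calls to the robot, and variables do not carry over. Pictures are saved under pics/ and viewed, at most 10 in all, crops included, and the job is handed in when it is done.

```bash
mkdir -p pics; ls; cat > h.py <<'E'
import numpy as np, cv2
from bench import manip
from scipy.spatial.transform import Rotation as Rn
def shot(cam,fn=None):
    im=manip.camera(cam)
    if fn: cv2.imwrite('pics/'+fn,im)
    return im
def P(cam,X):
    c=manip.calibration(cam); r,_=cv2.Rodrigues(np.array(c['R'],float))
    return cv2.projectPoints(np.array(X,float).reshape(-1,3),r,np.array(c['t'],float),np.array(c['mtx'],float),np.array(c['dist'],float))[0].reshape(-1,2)
def ray(cam,px,z):
    c=manip.calibration(cam);R=np.array(c['R']);t=np.array(c['t'])
    u=cv2.undistortPoints(np.array(px,float).reshape(-1,1,2),np.array(c['mtx'],float),np.array(c['dist'],float)).reshape(-1,2)
    d=np.c_[u,np.ones(len(u))]@R; o=-R.T@t
    return o+d*((z-o[2])/d[:,2])[:,None]
E
python3 - <<'E'
from h import *
shot('top','top0.png'); shot('scene','scene0.png')
for n in ['tray','deck','trough_floor','trough_hinge','handle','lid_hinge','lid_edge','bin','carton','glue_jar','tip0']:
    for cam in ['top','scene']:
        for d in manip.spot_point(n,cam)[:6]: print(n,cam,np.round(d['centre'],4),round(d['confidence'],2))
s=manip.get_state();print(s['time_s'],s['tcp_rot'],s['grip_width'])
E
```

```text
pics
tray top [ 5.66e-01 -2.73e-02 -1.00e-04] 0.8
tray scene [ 0.5683 -0.0348  0.0023] 0.7
deck top [ 0.5706 -0.036   0.0795] 0.74
deck top [ 0.5722 -0.1222  0.0864] 0.66
deck scene [ 0.5734 -0.0345  0.0822] 0.62
deck scene [0.5056 0.4426 0.0008] 0.46
trough_floor top [ 0.4851 -0.0224  0.057 ] 0.87
trough_floor scene [ 0.4864 -0.0223  0.0597] 0.87
trough_hinge top [0.5017 0.0774 0.0624] 0.75
trough_hinge scene [0.5008 0.0838 0.0587] 0.97
handle top [ 0.468  -0.1631  0.0676] 0.7
handle top [ 0.4874 -0.0227  0.0543] 0.62
handle top [0.5848 0.0031 0.0824] 0.28
handle scene [ 0.4686 -0.1616  0.0705] 0.75
lid_hinge top [ 0.4716 -0.0177  0.0755] 0.8
lid_hinge top [0.594  0.0421 0.0817] 0.19
lid_hinge scene [ 0.4669 -0.0206  0.0736] 0.57
lid_edge top [ 0.4538 -0.0199  0.1117] 0.71
lid_edge scene [ 0.4521 -0.0189  0.1146] 0.6
bin top [ 0.6873 -0.0566  0.0029] 0.73
bin top [ 0.4549 -0.021   0.1093] 0.32
bin scene [ 0.6836 -0.0539 -0.0066] 0.59
bin scene [ 0.4535 -0.0219  0.1129] 0.33
bin scene [ 0.5905 -0.0439  0.0824] 0.17
carton top [5.101e-01 1.515e-01 5.000e-04] 0.86
carton top [ 0.5871 -0.076   0.0822] 0.74
carton scene [ 0.5129  0.1518 -0.0033] 0.64
glue_jar top [ 0.4924 -0.4102  0.0009] 0.63
glue_jar scene [ 0.494  -0.407  -0.0019] 0.84
tip0 top [ 0.5866 -0.0372  0.0895] 0.6
tip0 top [0.5931 0.0448 0.0801] 0.55
tip0 top [ 0.4714 -0.0199  0.0786] 0.55
tip0 top [ 5.696e-01 -2.790e-02 -1.000e-04] 0.53
tip0 top [ 0.5867 -0.0737  0.0826] 0.43
tip0 scene [ 0.5899 -0.0742  0.0847] 0.65
tip0 scene [0.591  0.041  0.0815] 0.54
tip0 scene [0.5828 0.0006 0.0835] 0.5
tip0 scene [ 0.5712 -0.1174  0.0836] 0.47
tip0 scene [ 0.5924 -0.0415  0.0798] 0.41
tip0 scene [ 0.5731 -0.0349  0.0819] 0.34
1.2 [ 9.88558110e-01  1.50840499e-01 -5.43334368e-06  8.38322299e-05] 0.095179625639205
```

```bash
cat >> h.py <<'E'
E
python3 - <<'E'
from h import *
# rigid 2D fit
pts={'deck':(0,0),'trough_floor':(-83,0),'trough_hinge':(-83,105),'handle':(-83,-144),'lid_hinge':(-104,0),'bin':(120,0)}
m={'deck':[(.5706,-.036),(.5734,-.0345)],'trough_floor':[(.4851,-.0224),(.4864,-.0223)],'trough_hinge':[(.5017,.0774),(.5008,.0838)],'handle':[(.468,-.1631),(.4686,-.1616)],'lid_hinge':[(.4716,-.0177),(.4669,-.0206)],'bin':[(.6873,-.0566),(.6836,-.0539)]}
A=[];B=[]
for k,v in m.items():
    for q in v:A.append(np.array(pts[k])/1000);B.append(q)
A=np.array(A);B=np.array(B);a=A.mean(0);b=B.mean(0)
H=(A-a).T@(B-b);U,S,V=np.linalg.svd(H);R=V.T@U.T;t=b-R@a
print(np.arctan2(R[1,0],R[0,0]),t);print(np.round((B-(A@R.T+t))*1000,1).tolist())
np.savez('tray.npz',R=R,t=t)
im=cv2.imread('pics/top0.png')
def T(x,y,z): return [*(R@np.array([x,y])/1000+t),z/1000]
L=[T(-60,-105,80),T(-60,105,80),T(60,105,80),T(60,-105,80)]
cv2.polylines(im,[P('top',L).astype(int)],True,(0,255,0),1)
for p in P('top',[T(-83,-144,67.5),T(-83,105,58)]): cv2.circle(im,tuple(p.astype(int)),3,(0,0,255),1)
cv2.imwrite('pics/top0b.png',im)
E
```

```text
-0.15146302825129884 [ 0.56970283 -0.03505877]
[[0.9, -0.9], [3.7, 0.6], [-2.6, 0.1], [-1.3, 0.2], [-1.8, -3.9], [-2.7, 2.5], [2.1, 1.8], [2.7, 3.3], [4.7, 1.7], [0.0, -1.2], [-1.0, -3.4], [-4.7, -0.7]]
```

View pics/top0b.png

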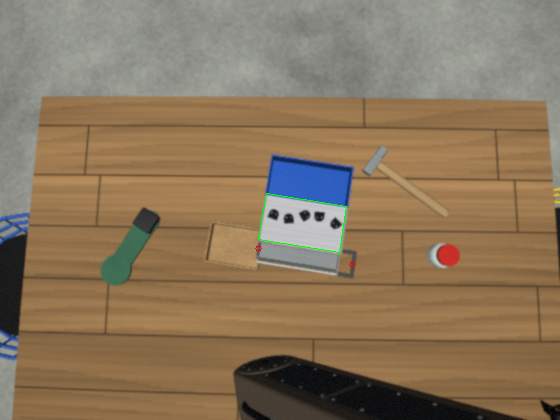

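View pics/scene0.png

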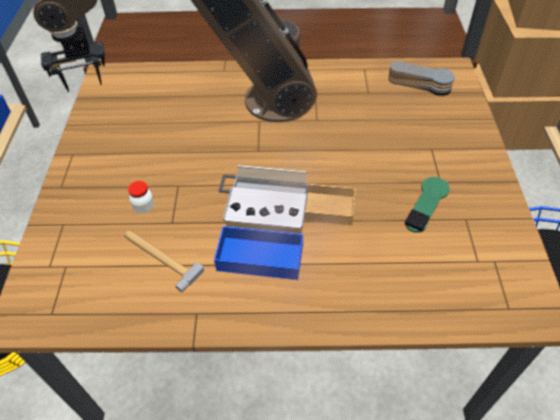

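```bash
python3 -m creep '[[[0.7,1.3,0.3,0,0,-0.5,1],[1.5,2.6,0.6,0,0,-1,1],[2.2,3.9,1,0,0,-1.5,0.5],[3,5.2,1.4,0,0,-2,0],[3.8,6.5,1.8,0,0,-2.5,0],[4.5,7.8,2.2,0,0,-3,0],[5.3,9.1,2.5,0,0,-3.6,0],[6,10.4,2.8,0,0,-4.2,0],[6.8,11.7,2.8,0,0,-4.7,0],[7.5,13,2.8,0,0,-5.2,0]]]'
python3 -m creep '[[[0.4,0.7,0,0,0,0,0],[0.8,1.4,0,0,0,0,0],[1.2,2.1,0,0,0,0,0],[1.6,2.8,0,0,0,0,0],[2,3.5,0,0,0,0,0],[2.4,4.2,0,0,0,0,0],[2.8,5,0,0,0,0,0],[3,5.7,0,0,0,0,0],[3,5.7,0,0,0,0,0],[3,5.7,0,0,0,0,0]]]'
python3 - <<'E'
from h import *
s=manip.get_state();q=Rn.from_quat(s['tcp_rot']).as_matrix();print(s['ee_pos'],np.round(q,3).tolist())
im=shot('wrist','w1.png')
c=manip.calibration('wrist');print(-np.array(c['R']).T@np.array(c['t']))
for n in ['tip0','deck','trough_floor','lid_hinge','lid_edge','bin','handle']:
    for d in manip.spot_point(n,'wrist')[:7]: print(n,np.round(d['centre'],4),round(d['confidence'],2))
E
```

```text
time_s: 2.2
ee_pos: [0.4121, -0.2049, 0.3212]
tcp_rot: [0.997, -0.076, 0.001, 0.0]
force: [0.9, -0.6, -1.0]
grip_width: 0.0363
gripper_force: 0.0
time_s: 3.2
ee_pos: [0.5013, -0.0355, 0.3206]
tcp_rot: [0.997, -0.075, -0.0, 0.0]
force: [-0.8, 0.2, -0.5]
grip_width: 0.0001
gripper_force: 0.0
[ 0.50129911 -0.03549524  0.32063481] [[0.989, -0.149, -0.0], [-0.149, -0.989, -0.0], [-0.0, 0.0, -1.0]]
[ 0.58191391 -0.04832671  0.46846626]
tip0 [ 0.57   -0.1151  0.0845] 0.93
tip0 [ 0.5932 -0.0454  0.087 ] 0.84
tip0 [ 0.587  -0.075   0.0848] 0.8
tip0 [0.5807 0.0027 0.0822] 0.73
tip0 [ 0.4684 -0.0178  0.0729] 0.71
tip0 [0.5951 0.0458 0.0861] 0.67
deck [ 0.5693 -0.0356  0.0824] 0.89
trough_floor [ 0.4895 -0.0244  0.0551] 0.85
trough_floor [ 0.4646 -0.161   0.0666] 0.69
lid_hinge [ 0.4694 -0.0188  0.0738] 0.59
lid_hinge [ 0.5845 -0.0748  0.0855] 0.59
lid_edge [ 0.4569 -0.0162  0.1154] 0.63
bin [ 0.6874 -0.0507 -0.0011] 0.65
handle [ 0.4637 -0.1631  0.0695] 0.87
handle [0.5937 0.0421 0.0855] 0.33
```

View pics/w1.png

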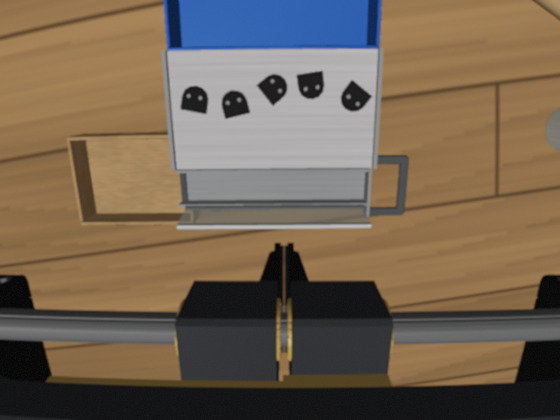

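```bash
cat >> h.py <<'E'
_t=np.load('tray.npz'); TR=_t['R']; Tt=_t['t']
def toT(X): return (np.asarray(X)[...,:2]-Tt)@TR*1000   # mm
def T(x,y,z): return [*(TR@np.array([x,y])/1000+Tt),z/1000]
def blobs(im,cam,zone=None,z=.088,thr=60):
    m=(im.max(2)<thr).astype(np.uint8); n,l,st,ce=cv2.connectedComponentsWithStats(m)
    o=[]
    for i in range(1,n):
        if 120<st[i,4]<3000:
            o.append((toT(ray(cam,ce[i],z))[0].round(1),int(st[i,4]),ce[i].round()))
    return o
E
python3 - <<'E'
from h import *
im=cv2.imread('pics/w1.png')
for b in blobs(im,'wrist'): print(b)
L=[T(-60,-105,80),T(-60,105,80),T(60,105,80),T(60,-105,80)]
L2=[T(-65,-103,75.5),T(-65,108,75.5),T(-101,108,75.5),T(-101,-103,75.5)]
for l,c in((L,(0,255,0)),(L2,(0,0,255))):cv2.polylines(im,[(P('wrist',l)).astype(int)],True,c,1)
for q in [T(-83,-144,67.5)]:cv2.circle(im,tuple(P('wrist',q)[0].astype(int)),3,(0,0,255),1)
cv2.imwrite('pics/w1b.png',cv2.resize(im[30:250,60:430],None,fx=2,fy=2))
E
```

```text
(array([ 25.4, -37.8]), 461, array([311.,  84.]))
(array([21.5, -0.7]), 447, array([273.,  88.]))
(array([ 13.3, -81.8]), 455, array([354.,  97.]))
(array([10.4, 78.1]), 460, array([195., 100.]))
(array([ 5.6, 38.2]), 437, array([234., 104.]))
```

View pics/w1b.png

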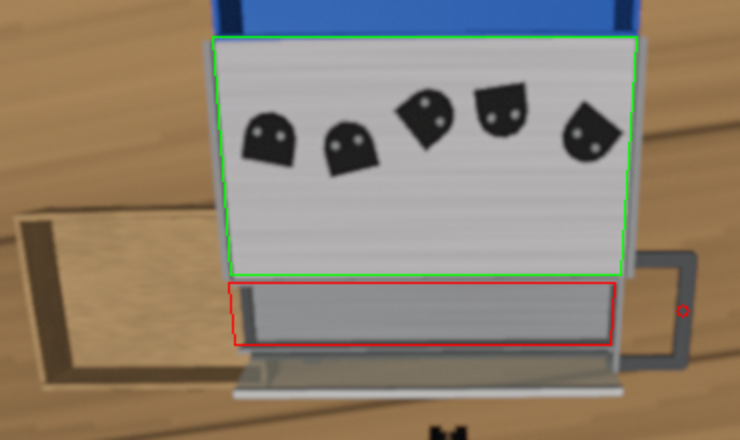

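```bash
cat >> h.py <<'E'
def U(*ws):
    p=np.array(manip.get_state()['ee_pos'])
    for w in ws: print(w,((np.array(T(*w))-p)/.03).round(2).tolist())
E
python3 - <<'E'
from h import *
U((55,-.7,130),(55,-.7,105),(-53,-.7,105))
E
```

```text
(55, -0.7, 130) [4.09, -0.27, -6.36]
(55, -0.7, 105) [4.09, -0.27, -7.19]
(-53, -0.7, 105) [0.53, 0.27, -7.19]
```

```bash
python3 -m creep '[[[1.4,-0.1,-0.8,0,0,0,0],[2.8,-0.2,-1.6,0,0,0,0],[4.1,-0.27,-2.6,0,0,0,0],[4.1,-0.27,-4,0,0,0,0],[4.1,-0.27,-5.4,0,0,0,0],[4.1,-0.27,-6.4,0,0,0,0],[4.1,-0.27,-7,0,0,0,0],[4.1,-0.27,-7.2,0,0,0,0],[4.1,-0.27,-7.2,0,0,0,0],[4.1,-0.27,-7.2,0,0,0,0]]]'
python3 -m creep '[[[-0.4,0.06,0,0,0,0,0],[-0.8,0.12,0,0,0,0,0],[-1.2,0.18,0,0,0,0,0],[-1.6,0.24,0,0,0,0,0],[-2,0.3,0,0,0,0,0],[-2.4,0.36,0,0,0,0,0],[-2.8,0.42,0,0,0,0,0],[-3.2,0.48,0,0,0,0,0],[-3.55,0.54,0,0,0,0,0],[-3.55,0.54,0,0,0,0,0]]]'
python3 - <<'E'
from h import *
im=shot('wrist','w2.png')
for b in blobs(im,'wrist'): print(b)
cv2.imwrite('pics/w2b.png',cv2.resize(im,None,fx=1.4,fy=1.4))
U((-53,-.7,105),(55,13.3,105))
E
```

```text
time_s: 4.6
ee_pos: [0.6249, -0.0438, 0.1057]
tcp_rot: [0.997, -0.075, 0.001, 0.0]
force: [0.8, 0.3, 0.4]
grip_width: 0.0004
gripper_force: 0.0
time_s: 5.6
ee_pos: [0.5167, -0.0272, 0.105]
tcp_rot: [0.997, -0.075, -0.0, 0.0]
force: [0.5, -0.7, -0.4]
grip_width: 0.0003
gripper_force: 0.0
(array([64.5, 81.7]), 671, array([88., 11.]))
(array([  7.9, 102. ]), 1045, array([ 61., 146.]))
(array([ 26.6, -36.9]), 2825, array([368., 102.]))
(array([ 15. , -80.2]), 2797, array([461., 130.]))
(array([11.7, 77.7]), 2772, array([111., 137.]))
(array([ 7.3, 38.3]), 2648, array([198., 146.]))
(array([ -39.6, -119.4]), 160, array([522., 242.]))
(-53, -0.7, 105) [-0.02, -0.01, 0.0]
(55, 13.3, 105) [3.61, -0.09, 0.0]
```

View pics/w2b.png

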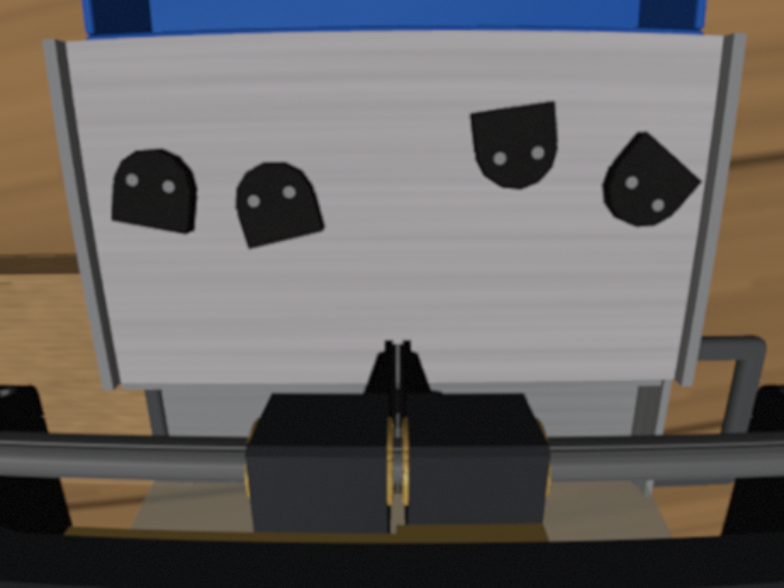

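```bash
python3 -m creep '[[[0,0,0.8,0,0,0,0],[1,-0.8,1,0,0,0,0],[2,-1.9,1,0,0,0,0],[3,-3.15,1,0,0,0,0],[3.05,-3.16,0.5,0,0,0,0],[3.05,-3.16,0,0,0,0,0],[3.05,-3.16,0,0,0,0,0],[2.65,-3.1,0,0,0,0,0],[2.25,-3.04,0,0,0,0,0],[1.85,-2.98,0,0,0,0,0]]]'
python3 -m creep '[[[-0.4,0.06,0,0,0,0,0],[-0.8,0.12,0,0,0,0,0],[-1.2,0.18,0,0,0,0,0],[-1.6,0.24,0,0,0,0,0],[-1.9,0.29,0,0,0,0,0],[-2.25,0.34,0,0,0,0,0],[-2.25,0.34,0.5,0,0,0,0],[-2.25,0.34,1,0,0,0,0],[-1.85,1.3,1,0,0,0,0],[-1.4,2.8,1,0,0,0,0]]]'
python3 - <<'E'
from h import *
im=shot('wrist','w3.png')
for b in blobs(im,'wrist'): print(b)
U((50,78,130),(50,78,105),(-53,78,105))
E
```

```text
time_s: 6.65
ee_pos: [0.573, -0.1165, 0.1044]
tcp_rot: [0.997, -0.075, -0.0, -0.0]
force: [0.3, -0.7, 0.3]
grip_width: 0.0006
gripper_force: 0.0
time_s: 7.65
ee_pos: [0.5321, -0.0332, 0.1352]
tcp_rot: [0.997, -0.077, 0.001, 0.0]
force: [1.2, 0.5, -1.1]
grip_width: 0.0005
gripper_force: 0.0
(array([76.8, 91.5]), 1847, array([105.,  30.]))
(array([  7.1, 109.1]), 526, array([ 89., 168.]))
(array([ 26.1, -30.4]), 1894, array([346., 132.]))
(array([10.7, 84.4]), 1863, array([132., 161.]))
(array([ 6.4, 44.7]), 1791, array([205., 168.]))
(array([ -39.8, -113.7]), 146, array([482., 247.]))
(array([-53.8, -81.5]), 1541, array([425., 270.]))
(50, 78, 130) [3.26, 2.05, -0.17]
(50, 78, 105) [3.26, 2.05, -1.0]
(-53, 78, 105) [-0.13, 2.57, -1.0]
```

```bash
python3 -m creep '[[[1.4,0.9,0,0,0,0,0],[2.8,1.9,0,0,0,0,0],[3.3,2.05,-0.3,0,0,0,0],[3.3,2.05,-1,0,0,0,0],[3.3,2.05,-1,0,0,0,0],[2.9,2.11,-1,0,0,0,0],[2.5,2.17,-1,0,0,0,0],[2.1,2.23,-1,0,0,0,0],[1.7,2.29,-1,0,0,0,0],[1.3,2.35,-1,0,0,0,0]]]'
python3 -m creep '[[[-0.4,0.06,0,0,0,0,0],[-0.8,0.12,0,0,0,0,0],[-1.1,0.16,0,0,0,0,0],[-1.45,0.22,0,0,0,0,0],[-1.45,0.22,0.5,0,0,0,0],[-1.5,-0.2,1.5,0,0,0,0],[-2.3,-1.2,2.5,0,0,0,0],[-2.8,-2.2,3.5,0,0,0,0],[-2.8,-2.2,4,0,0,0,0],[-2.8,-2.2,4,0,0,0,0]]]'
python3 - <<'E'
from h import *
im=shot('wrist','w4.png')
for b in blobs(im,'wrist'): print(b)
for d in manip.spot_point('tip0','wrist')[:7]: print(toT(d['centre']).round(1),d['centre'][2],round(d['confidence'],2))
cv2.imwrite('pics/w4b.png',cv2.resize(im[60:360,80:480],None,fx=2,fy=2))
U((0,0,105))
E
```

```text
time_s: 8.7
ee_pos: [0.5696, 0.0378, 0.1046]
tcp_rot: [0.997, -0.075, -0.0, 0.0]
force: [-0.1, -0.5, 0.6]
grip_width: 0.0008
gripper_force: 0.2
time_s: 9.7
ee_pos: [0.4866, -0.029, 0.2266]
tcp_rot: [0.997, -0.076, 0.002, 0.0]
force: [0.1, -0.3, 0.6]
grip_width: 0.0003
gripper_force: 0.0
(array([ 24.4, -36.3]), 924, array([325.,  59.]))
(array([ 4.8, 39.1]), 876, array([223.,  87.]))
(array([-35.4,  90.1]), 831, array([160., 142.]))
(array([-56.1, -87.4]), 812, array([387., 168.]))
(array([-69.4,  -4.3]), 425, array([281., 184.]))
[ 23.6 -39.1] 0.0839 0.93
[-53.  -90.5] 0.0851 0.65
[-35.3  93.3] 0.0861 0.61
[-73.6  -8.5] 0.0737 0.6
[ 6.7 33.8] 0.0809 0.6
[-0.1  0.9] -0.0011 0.17
(0, 0, 105) [2.78, -0.23, -3.97]
```

View pics/w4b.png

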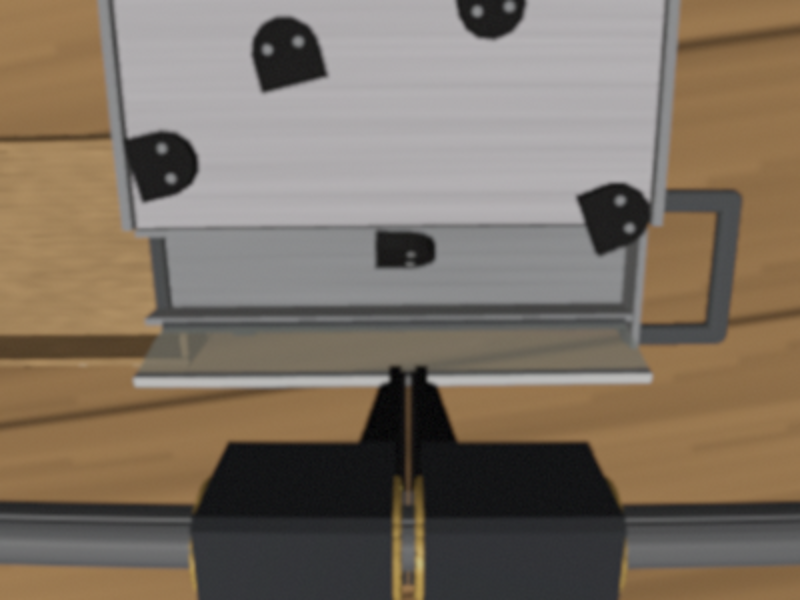

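```bash
python3 -m creep '[[[1,0.9,0,0,0,0,0.15],[2,1.8,-0.5,0,0,0,0.15],[3.1,2.68,-1.2,0,0,0,0.15],[3.16,2.68,-2.6,0,0,0,0.15],[3.16,2.68,-3.6,0,0,0,0.15],[3.16,2.68,-3.97,0,0,0,0.15],[3.16,2.68,-3.97,0,0,0,0.15],[2.8,2.73,-3.97,0,0,0,0.15],[2.5,2.78,-3.97,0,0,0,0.15],[2.2,2.82,-3.97,0,0,0,0.15]]]'
python3 -m creep '[[[-0.3,0.05,0,0,0,0,0.15],[-0.6,0.09,0,0,0,0,0.15],[-0.8,0.12,0,0,0,0,0.15],[-0.85,0.13,0,0,0,0,0.15],[-0.85,0.13,0.5,0,0,0,0.15],[-1,-1,1,0,0,0,0.15],[-1.2,-2.5,1,0,0,0,0.15],[-1.2,-4,1,0,0,0,0.15],[-1,-5.5,1,0,0,0,0.15],[-1,-5.5,1,0,0,0,0.15]]]'
python3 - <<'E'
from h import *
s=manip.get_state();print(toT(s['ee_pos']),s['ee_pos'])
im=shot('wrist','w5.png')
for b in blobs(im,'wrist'): print(b)
U((-24,-86,130),(-24,-86,105),(-56,-86,105))
E
```

```text
time_s: 10.8
ee_pos: [0.5513, 0.0565, 0.1058]
tcp_rot: [0.997, -0.075, -0.0, 0.0]
force: [-0.1, -0.3, 0.2]
grip_width: 0.0149
gripper_force: 0.1
time_s: 11.8
ee_pos: [0.5233, -0.1133, 0.1357]
tcp_rot: [0.997, -0.078, 0.001, 0.001]
force: [0.0, 1.3, 0.7]
grip_width: 0.014
gripper_force: 0.0
[-34.1040828  -84.38961508] [ 0.5232561  -0.11333646  0.1356759 ]
(array([ 24.8, -36.4]), 1834, array([196., 139.]))
(array([ 5.7, 38.6]), 1763, array([ 66., 175.]))
(array([ -40.8, -123.3]), 141, array([354., 252.]))
(-24, -86, 130) [0.35, -0.18, -0.18]
(-24, -86, 105) [0.35, -0.18, -1.02]
(-56, -86, 105) [-0.71, -0.02, -1.02]
```

```bash
python3 -m creep '[[[0.35,-0.18,-0.2,0,0,0,0.15],[0.35,-0.18,-1,0,0,0,0.15],[0.35,-0.18,-1,0,0,0,0.15],[0.1,-0.14,-1,0,0,0,0.15],[-0.2,-0.1,-1,0,0,0,0.15],[-0.5,-0.05,-1,0,0,0,0.15],[-0.75,-0.01,-1,0,0,0,0.15],[-0.75,-0.01,-1,0,0,0,0.15],[-0.75,0.5,0.3,0,0,0,0],[-1,1.5,1.3,0,0,0,0]]]'
python3 -m creep '[[[-0.3,0.5,1,0,0,0,0],[-0.8,1.2,2,0,0,0,0],[-0.8,1.2,2.5,0,0,0,0],[-0.8,1.2,2.5,0,0,0,0],[-0.8,1.2,2.5,0,0,0,0],[-0.8,1.2,2.5,0,0,0,0],[-0.8,1.2,2.5,0,0,0,0],[-0.8,1.2,2.5,0,0,0,0],[-0.8,1.2,2.5,0,0,0,0],[-0.8,1.2,2.5,0,0,0,0]]]'
python3 - <<'E'
from h import *
s=manip.get_state();print(toT(s['ee_pos']),s['ee_pos'])
im=shot('wrist','w6.png')
for b in blobs(im,'wrist'): print(b)
cv2.imwrite('pics/w6b.png',cv2.resize(im[60:360,30:430],None,fx=2,fy=2))
for d in manip.spot_point('tip0','wrist')[:7]: print(toT(d['centre']).round(1),d['centre'][2],round(d['confidence'],2))
U((-70,-4,105))
E
```

```text
time_s: 12.85
ee_pos: [0.4931, -0.0645, 0.1758]
tcp_rot: [0.997, -0.077, 0.0, 0.0]
force: [0.3, 0.4, 0.2]
grip_width: 0.0035
gripper_force: 0.0
time_s: 13.85
ee_pos: [0.4684, -0.0278, 0.2493]
tcp_rot: [0.997, -0.075, -0.0, 0.0]
force: [0.0, 0.3, -0.9]
grip_width: -0.0001
gripper_force: 0.0
[-101.2438136    -8.14793116] [ 0.46838872 -0.02783729  0.24931931]
(array([ 25., -37.]), 830, array([321.,  37.]))
(array([ 5.2, 38.9]), 787, array([225.,  63.]))
(array([-70.3,  -4.9]), 412, array([280., 157.]))
(array([-71.8, -85. ]), 337, array([374., 159.]))
(array([-85.1,  68.2]), 652, array([195., 175.]))
[-87.   72.2] 0.0723 0.94
[-71.  -90.8] 0.072 0.91
[ 5.7 37. ] 0.0797 0.88
[ 26.1 -37.2] 0.0849 0.75
[-71.2  -9.7] 0.0761 0.58
(-70, -4, 105) [1.05, -0.02, -4.82]
```

View pics/w6b.png

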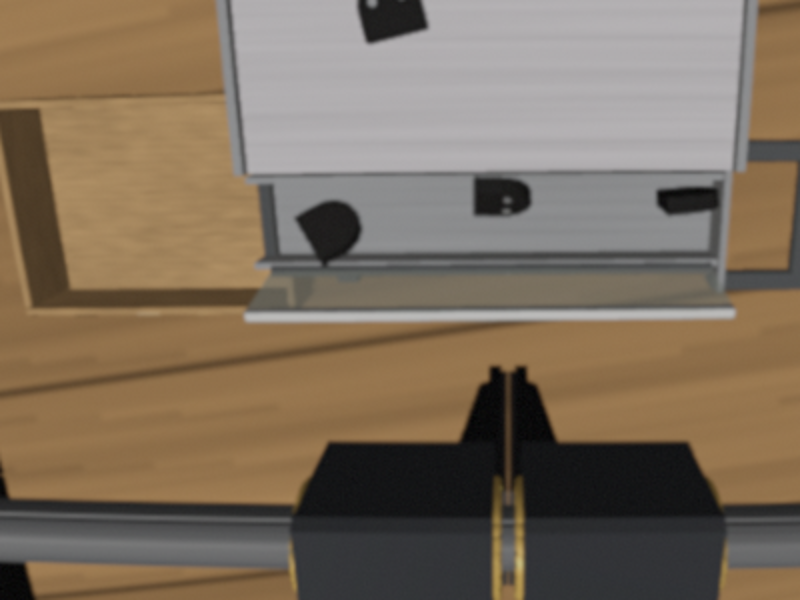

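```bash
python3 -m creep '[[[0.5,-0.05,-1.4,0,0,0,0],[0.97,-0.11,-2.8,0,0,0,0],[0.97,-0.11,-4,0,0,0,0],[0.97,-0.11,-4.7,0,0,0,0],[0.97,-0.11,-5,0,0,0,0],[0.87,-0.09,-5.13,0,0,0,0],[0.75,-0.07,-5.23,0,0,0,0],[0.62,-0.06,-5.32,0,0,0,0],[0.55,-0.05,-5.35,0,0,0,0],[0.55,-0.05,-5.35,0,0,0,0]]]'
python3 - <<'E'
from h import *
U((-84,-88,120),(-72,-88,112),(-72,-88,100),(-84,-88,89))
E
```

```text
time_s: 14.95
ee_pos: [0.4942, -0.0309, 0.0951]
tcp_rot: [0.997, -0.076, 0.013, 0.001]
force: [15.5, 0.6, 53.0]
grip_width: 0.0002
gripper_force: 28.7
(-84, -88, 120) [-0.69, -2.62, 0.83]
(-72, -88, 112) [-0.3, -2.68, 0.56]
(-72, -88, 100) [-0.3, -2.68, 0.16]
(-84, -88, 89) [-0.69, -2.62, -0.2]
```

```bash
python3 -m creep '[[[0,0,0.3,0,0,0,0],[0,0,1,0,0,0,0],[0,0,2.2,0,0,0,0],[0,0,3.4,0,0,0,0],[-0.3,-0.4,4.4,0,0,0,0],[-0.5,-0.7,4.9,0,0,0,0],[-0.5,-0.7,4.9,0,0,0,0],[-0.5,-0.7,4.9,0,0,0,0],[-0.5,-0.7,4.9,0,0,0,0],[-0.5,-0.7,4.9,0,0,0,0]]]'
python3 - <<'E'
from h import *
s=manip.get_state();print(toT(s['ee_pos']),s['ee_pos'],s['force'],s['tcp_rot'])
im=shot('wrist','w7.png')
for b in blobs(im,'wrist'): print(b)
c=im[110:210,150:410].astype(float); c=255*(np.clip(c/200,0,1))**0.5
cv2.imwrite('pics/w7b.png',cv2.resize(c.astype(np.uint8),None,fx=3,fy=3,interpolation=cv2.INTER_CUBIC))
E
```

```text
time_s: 15.95
ee_pos: [0.4698, -0.0499, 0.235]
tcp_rot: [0.997, -0.075, -0.001, -0.0]
force: [0.4, 0.5, -0.8]
grip_width: 0.0007
gripper_force: 0.0
[-96.5091433 -29.7757019] [ 0.46980589 -0.04993184  0.23503668] [ 0.36088344  0.52450884 -0.75100804] [ 9.97163171e-01 -7.52644423e-02 -9.26312432e-04 -1.26537984e-04]
(array([ 25. , -37.5]), 892, array([294.,  40.]))
(array([ 5.2, 38.4]), 879, array([194.,  68.]))
(array([-71.5, -86.2]), 365, array([353., 168.]))
(array([-82.9,  -5.7]), 659, array([254., 181.]))
(array([-84.7,  66.8]), 718, array([167., 183.]))
```

View pics/w7b.png

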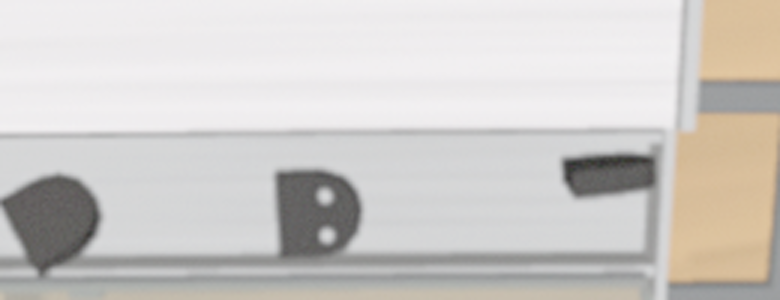

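```bash
python3 - <<'E'
from h import *
def q(*w): 
    p=P('wrist',[T(*w)])[0]; return ((p-[150,110])*3).round(0)
for y in (70,-5,-90):
    print(y,[ (n,q(x,y,z)) for n,x,z in(('far floor',-101,58),('far top',-101,75.5),('lid hinge',-104,76),('near floor',-65,58),('near top',-65,75.5),('deck',-60,80))])
for z in (66,72,80):
    print(z,toT(ray('wrist',[[163.7,200.7],[150.7,177.7],[183,178]],z/1000)).round(1).tolist(), 'C',toT(ray('wrist',[[242,167],[244,195],[270,181]],z/1000)).round(1).tolist(),'E',toT(ray('wrist',[[338,163],[342,175],[368,161],[368,171]],z/1000)).round(1).tolist())
U((-90,67,112))
E
```

```text
70 [('far floor', array([ 76., 249.])), ('far top', array([ 59., 264.])), ('lid hinge', array([ 59., 275.])), ('near floor', array([ 66., 132.])), ('near top', array([ 48., 141.])), ('deck', array([ 41., 126.]))]
-5 [('far floor', array([320., 249.])), ('far top', array([315., 264.])), ('lid hinge', array([316., 275.])), ('near floor', array([317., 131.])), ('near top', array([313., 141.])), ('deck', array([311., 125.]))]
-90 [('far floor', array([598., 249.])), ('far top', array([608., 265.])), ('lid hinge', array([608., 275.])), ('near floor', array([604., 132.])), ('near top', array([615., 141.])), ('deck', array([619., 126.]))]
66 [[-106.2, 78.7], [-84.9, 88.5], [-85.2, 59.4]] C [[-75.4, 6.7], [-100.8, 5.7], [-88.0, -17.7]] E [[-71.8, -77.1], [-82.5, -81.1], [-69.9, -103.3], [-78.8, -103.9]]
72 [[-104.4, 76.6], [-83.5, 86.2], [-83.9, 57.7]] C [[-74.3, 6.0], [-99.2, 5.0], [-86.6, -17.9]] E [[-70.7, -76.2], [-81.2, -80.2], [-68.9, -101.9], [-77.6, -102.5]]
80 [[-102.1, 73.9], [-81.8, 83.2], [-82.1, 55.5]] C [[-72.7, 5.1], [-97.0, 4.1], [-84.7, -18.2]] E [[-69.3, -75.1], [-79.5, -78.9], [-67.5, -100.1], [-76.0, -100.6]]
(-90, 67, 112) [0.7, 3.16, -4.11]
```

```bash
python3 -m creep '[[[0.3,1.1,-0.5,0,0,0,0],[0.6,2.3,-1.5,0,0,0,0],[0.69,3.33,-2.8,0,0,0,0],[0.69,3.33,-4,0,0,0,0],[0.69,3.33,-4.5,0,0,0,0],[0.75,3.32,-4.65,0,0,0,0],[0.85,3.3,-4.75,0,0,0,0],[0.95,3.29,-4.8,0,0,0,0],[0.95,3.29,-4.8,0,0,0,0],[0.95,3.29,-4.8,0,0,0,0]]]'
python3 -m creep '[[[0,0,1.3,0,0,0,0],[0.3,-1.2,2,0,0,0,0],[0.2,-2.6,2,0,0,0,0.1],[0.3,-4,2,0,0,0,0.1],[0.4,-5.2,1.5,0,0,0,0.1],[0.4,-5.2,1.5,0,0,0,0.1],[0.4,-5.2,1.5,0,0,0,0.1],[0.4,-5.2,1.5,0,0,0,0.1],[0.4,-5.2,1.5,0,0,0,0.1],[0.4,-5.2,1.5,0,0,0,0.1]]]'
python3 - <<'E'
from h import *
im=shot('wrist','w8.png')
U((-46,-88,130),(-46,-88,103.5),(-80,-88,103.5),(-83,-88,90))
E
```

```text
time_s: 17.0
ee_pos: [0.4985, 0.0484, 0.0922]
tcp_rot: [0.997, -0.076, 0.0, 0.0]
force: [-0.7, -0.5, 0.8]
grip_width: 0.0003
gripper_force: 0.0
time_s: 18.0
ee_pos: [0.5105, -0.1067, 0.1374]
tcp_rot: [0.997, -0.075, 0.0, 0.0]
force: [0.7, 0.1, -1.6]
grip_width: 0.0097
gripper_force: 0.0
(-46, -88, 130) [0.02, -0.28, -0.24]
(-46, -88, 103.5) [0.02, -0.28, -1.13]
(-80, -88, 103.5) [-1.11, -0.1, -1.13]
(-83, -88, 90) [-1.2, -0.09, -1.58]
```

```bash
python3 -m creep '[[[0.05,-0.28,-0.5,0,0,0,0.1],[0.05,-0.28,-1.13,0,0,0,0.1],[0.05,-0.28,-1.13,0,0,0,0.1],[-0.2,-0.24,-1.13,0,0,0,0.1],[-0.5,-0.2,-1.13,0,0,0,0.1],[-0.8,-0.15,-1.13,0,0,0,0.1],[-1.15,-0.1,-1.13,0,0,0,0.1],[-1.15,-0.1,-1.13,0,0,0,0.1],[-1.15,-0.1,-1.3,0,0,0,0.1],[-1.18,-0.1,-1.45,0,0,0,0.1]]]'
python3 -m creep '[[[0,0,0.5,0,0,0,0],[0,0.5,1.7,0,0,0,0],[0,1.2,2.9,0,0,0,0],[0,2,4,0,0,0,0],[0,2.5,4.5,0,0,0,0],[0,2.5,4.5,0,0,0,0],[0,2.5,4.5,0,0,0,0],[0,2.5,4.5,0,0,0,0],[0,2.5,4.5,0,0,0,0],[0,2.5,4.5,0,0,0,0]]]'
python3 - <<'E'
from h import *
s=manip.get_state();print(toT(s['ee_pos']),s['ee_pos'])
im=shot('wrist','w9.png')
for b in blobs(im,'wrist'): print(b)
c=im[110:230,130:430].astype(float); c=255*(np.clip(c/200,0,1))**0.5
cv2.imwrite('pics/w9b.png',cv2.resize(c.astype(np.uint8),None,fx=2.5,fy=2.5,interpolation=cv2.INTER_CUBIC))
E
```

```text
time_s: 19.05
ee_pos: [0.4754, -0.1107, 0.0933]
tcp_rot: [0.997, -0.075, 0.0, 0.0]
force: [-0.5, -0.7, -0.6]
grip_width: 0.0094
gripper_force: 0.0
time_s: 20.05
ee_pos: [0.4749, -0.0361, 0.2278]
tcp_rot: [0.997, -0.076, -0.001, -0.0]
force: [0.5, -0.2, 0.2]
grip_width: 0.0003
gripper_force: 0.0
[-93.5943542  -15.29031744] [ 0.47487293 -0.03605209  0.22778653]
(array([ 25.1, -37. ]), 958, array([314.,  43.]))
(array([ 5.4, 38.7]), 907, array([211.,  72.]))
(array([-74.9,  64.6]), 680, array([184., 177.]))
(array([-82. , -82.7]), 765, array([367., 186.]))
(array([-82.5,  -4.5]), 682, array([270., 186.]))
```

View pics/w9b.png

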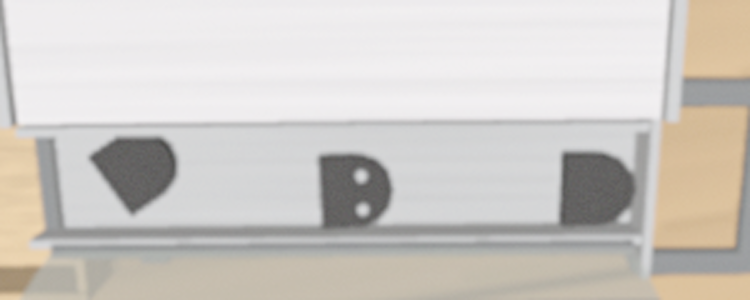

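```bash
python3 -m creep '[[[-0.8,0.1,0,0,0,0,0],[-1.46,0.22,-0.3,0,0,0,0],[-1.46,0.22,-1.6,0,0,0,0],[-1.46,0.22,-2.8,0,0,0,0],[-1.46,0.22,-3.26,0,0,0,0],[-1.3,0.19,-3.23,0,0,0,0],[-1.1,0.17,-3.21,0,0,0,0],[-0.95,0.14,-3.19,0,0,0,0],[-0.8,0.12,-3.19,0,0,0,0],[-0.6,0.09,-3.2,0,0,0,0]]]'
python3 - <<'E'
from h import *
s=manip.get_state();print(toT(s['ee_pos']),s['ee_pos'],s['force'])
U((-100.5,-15,129),(-90.6,-15,123),(-83.4,-15,113.4),(-81,-15,108),(-80,-15,102),(-80,-15,99))
E
```

```text
time_s: 21.1
ee_pos: [0.4574, -0.0329, 0.1333]
tcp_rot: [0.997, -0.075, 0.0, 0.0]
force: [-3.6, 0.4, 4.2]
grip_width: 0.0004
gripper_force: 2.3
[-111.35094011  -14.82577969] [ 0.45738972 -0.03291367  0.13332517] [-3.57830746  0.40386145  4.21697697]
(-100.5, -15, 129) [0.36, -0.06, -0.14]
(-90.6, -15, 123) [0.68, -0.11, -0.34]
(-83.4, -15, 113.4) [0.92, -0.15, -0.66]
(-81, -15, 108) [1.0, -0.16, -0.84]
(-80, -15, 102) [1.03, -0.16, -1.04]
(-80, -15, 99) [1.03, -0.16, -1.14]
```

```bash
python3 -m creep '[[[0.2,-0.03,-0.05,0,0,0,0],[0.36,-0.06,-0.14,0,0,0,0],[0.52,-0.08,-0.24,0,0,0,0],[0.68,-0.11,-0.34,0,0,0,0],[0.8,-0.13,-0.5,0,0,0,0],[0.92,-0.15,-0.66,0,0,0,0],[1,-0.16,-0.84,0,0,0,0],[1.03,-0.16,-0.95,0,0,0,0],[1.03,-0.16,-1.02,0,0,0,0],[1.03,-0.16,-1.06,0,0,0,0]]]'

```

```text
time_s: 22.1
ee_pos: [0.4881, -0.0378, 0.1018]
tcp_rot: [0.997, -0.075, 0.001, 0.0]
force: [-9.3, 2.1, 36.5]
grip_width: 0.0004
gripper_force: 18.0
```

```bash
python3 -m creep '[[[0,0,0.05,0,0,0,0],[0,0,0.5,0,0,0,0],[-0.1,0,1.5,0,0,0,0],[-0.2,0,2.7,0,0,0,0],[-0.2,0,3.6,0,0,0,0],[-0.2,0,3.9,0,0,0,0],[-0.2,0,3.9,0,0,0,0],[-0.2,0,3.9,0,0,0,0],[-0.2,0,3.9,0,0,0,0],[-0.2,0,3.9,0,0,0,0]]]'
python3 - <<'E'
from h import *
s=manip.get_state();print(toT(s['ee_pos']),s['ee_pos'])
im=shot('wrist','w10.png')
for b in blobs(im,'wrist'): print(b)
for n in ('lid_edge','lid_hinge'):
  for d in manip.spot_point(n,'wrist')[:2]: print(n,toT(d['centre']).round(1),d['centre'],round(d['confidence'],2))
for z in(80,84,90):print(z,P('wrist',[T(-63.5,-100,z),T(-63.5,100,z)]).round(1).tolist())
cv2.imwrite('pics/w10b.png',cv2.resize(im[110:250,130:430],None,fx=2.5,fy=2.5,interpolation=cv2.INTER_CUBIC))
U((-85,-15,102))
E
```

```text
time_s: 23.1
ee_pos: [0.4817, -0.0377, 0.2167]
tcp_rot: [0.997, -0.075, -0.001, -0.0]
force: [-0.1, -0.3, 0.5]
grip_width: 0.0004
gripper_force: 0.0
[-86.6470736  -15.85429326] [ 0.48165558 -0.03765784  0.21667656]
(array([ 25.2, -37.2]), 1041, array([314.,  51.]))
(array([ 5.6, 38.7]), 988, array([208.,  80.]))
lid_edge [-62.6   1.1] [0.508, -0.0245, 0.0809] 0.87
lid_hinge [-103.2   -1. ] [0.4675, -0.0205, 0.0735] 0.55
80 [[389.7, 172.6], [138.4, 172.6]]
84 [[391.1, 173.6], [136.5, 173.7]]
90 [[393.3, 175.3], [133.6, 175.3]]
(-85, -15, 102) [0.05, 0.02, -3.84]
```

View pics/w10b.png

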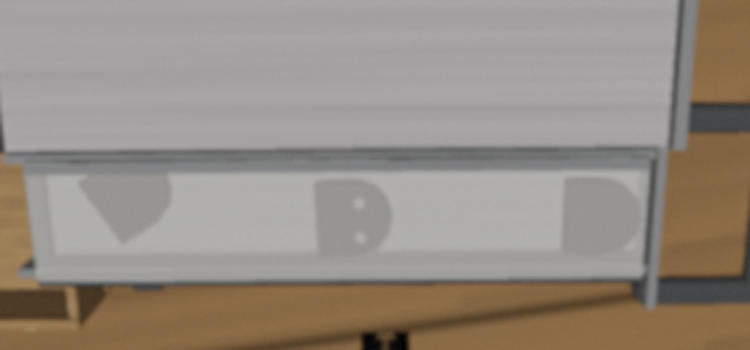

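```bash
python3 -m creep '[[[1.1,0.7,0,0,0,0,0.14],[2.24,1.5,-0.8,0,0,0,0.14],[2.24,1.5,-2.2,0,0,0,0.14],[2.24,1.5,-3.3,0,0,0,0.14],[2.24,1.5,-3.72,0,0,0,0.14],[2.24,1.5,-3.72,0,0,0,0.14],[2.6,1.45,-3.72,0,0,0,0.14],[3,1.39,-3.72,0,0,0,0.14],[3.4,1.33,-3.72,0,0,0,0.14],[3.8,1.27,-3.72,0,0,0,0.14]]]'
python3 -m creep '[[[0.4,-0.06,0,0,0,0,0.14],[0.7,-0.1,0,0,0,0,0.14],[1,-0.15,0,0,0,0,0.14],[1.34,-0.2,0,0,0,0,0.14],[1.34,-0.2,0,0,0,0,0.14],[1.34,-0.2,0.9,0,0,0,0.14],[0,-1.1,1,0,0,0,0.14],[-1.22,-2.36,1,0,0,0,0.14],[-1.22,-2.36,1,0,0,0,0.14],[-1.22,-2.36,1,0,0,0,0.14]]]'
python3 - <<'E'
from h import *
s=manip.get_state();print(toT(s['ee_pos']),s['ee_pos'])
im=shot('wrist','w11.png')
for b in blobs(im,'wrist'): print(b)
E
```

```text
time_s: 24.25
ee_pos: [0.5979, -0.0, 0.1078]
tcp_rot: [0.997, -0.076, 0.001, 0.0]
force: [-0.5, -0.2, -0.3]
grip_width: 0.0135
gripper_force: 0.1
time_s: 25.25
ee_pos: [0.559, -0.0711, 0.1367]
tcp_rot: [0.997, -0.076, 0.0, 0.0]
force: [1.0, -0.0, -0.1]
grip_width: 0.0133
gripper_force: 0.0
[ -5.1587341  -37.22218889] [ 0.5589869  -0.07107644  0.13666186]
(array([105.8,  16.8]), 1122, array([177.,  37.]))
(array([ 27.3, -36.8]), 1656, array([284., 189.]))
```

```bash
python3 -m creep '[[[0,0,-0.6,0,0,0,0.14],[0,0,-1.05,0,0,0,0.14],[0.3,-0.05,-1.05,0,0,0,0.14],[0.7,-0.1,-1.05,0,0,0,0.14],[1.1,-0.17,-1.05,0,0,0,0.14],[1.5,-0.23,-1.05,0,0,0,0.14],[1.9,-0.29,-1.05,0,0,0,0.14],[2.18,-0.33,-1.05,0,0,0,0.14],[2.18,-0.33,-0.4,0,0,0,0.14],[1.5,-0.3,1,0,0,0,0.14]]]'
python3 -m creep '[[[-1,-0.1,1,0,0,0,0.3],[-2,-0.8,1.5,0,0,0,0.5],[-3,-1.6,2,0,0,0,0.5],[-3,-1.6,2,0,0,0,0.5],[-3,-1.6,2,0,0,0,0.5],[-3,-1.6,2,0,0,0,0.5],[-3,-1.6,2,0,0,0,0.5],[-3,-1.6,2,0,0,0,0.5],[-3,-1.6,2,0,0,0,0.5],[-3,-1.6,2,0,0,0,0.5]]]'
python3 - <<'E'
from h import *
s=manip.get_state();print(toT(s['ee_pos']),s['ee_pos'])
im=shot('wrist','w12.png')
for b in blobs(im,'wrist',z=.01): print(b)
for n in ('handle','tip0','lid_edge','bin'):
  for d in manip.spot_point(n,'wrist')[:5]: print(n,toT(d['centre']).round(1),round(d['centre'][2],3),round(d['confidence'],2))
U((-83,-144,130),(-83,-144,64.5))
E
```

```text
time_s: 26.3
ee_pos: [0.6046, -0.0788, 0.1634]
tcp_rot: [0.997, -0.075, -0.003, -0.0]
force: [-0.2, -0.1, 0.9]
grip_width: 0.0132
gripper_force: 0.0
time_s: 27.3
ee_pos: [0.5144, -0.1272, 0.2259]
tcp_rot: [0.997, -0.075, -0.0, -0.0]
force: [-0.5, 0.4, 0.7]
grip_width: 0.0474
gripper_force: 0.0
[-40.73243192 -99.38989373] [ 0.51444032 -0.12716489  0.22592202]
(array([115.6,  37. ]), 603, array([135.,  13.]))
(array([102.9, -20.7]), 666, array([198.,  26.]))
(array([-23.9, 156.7]), 130, array([ 36., 164.]))
(array([-209.8, -133.7]), 180, array([313., 323.]))
handle [ -83.6 -140.2] 0.068 0.85
handle [ -19.  -382.2] 0.001 0.62
tip0 [104.5 -21.4] 0.009 0.97
tip0 [-86.2 -90.5] 0.061 0.61
lid_edge [-63.    1.8] 0.077 0.73
bin [122.3   0.6] 0.003 0.89
bin [106.8 -22.6] 0.006 0.3
(-83, -144, 130) [-1.61, -1.25, -3.21]
(-83, -144, 64.5) [-1.61, -1.25, -5.39]
```

```bash
python3 -m creep '[[[-0.8,-0.6,-0.3,0,0,0,0.3],[-1.6,-1.22,-0.8,0,0,0,0.3],[-1.6,-1.22,-2,0,0,0,0.3],[-1.6,-1.22,-3.2,0,0,0,0.3],[-1.6,-1.22,-4.2,0,0,0,0.3],[-1.6,-1.22,-4.9,0,0,0,0.3],[-1.6,-1.22,-5.18,0,0,0,0.3],[-1.6,-1.22,-5.18,0,0,0,0.3],[-1.6,-1.22,-5.18,0,0,0,0],[-1.6,-1.22,-5.18,0,0,0,0]]]'
python3 -m creep '[[[0,0,0,0,0,0,0],[0,0,0,0,0,0,0],[0,0,0,0,0,0,0],[0,0,0.1,0,0,0,0],[0,0.02,0.25,0,0,0,0],[0,0.03,0.4,0,0,0,0],[0,0.05,0.6,0,0,0,0],[0.01,0.08,0.8,0,0,0,0],[0.02,0.11,1,0,0,0,0],[0.02,0.14,1.24,0,0,0,0]]]'
python3 - <<'E'
from h import *
s=manip.get_state();print(toT(s['ee_pos']),s['ee_pos'],s['wrist_torque'])
for c in('scene','wrist'):
  shot(c,'x_%s.png'%c)
  for n in ('handle','lid_edge'):
    for d in manip.spot_point(n,c)[:2]: print(c,n,toT(d['centre']).round(1),round(d['centre'][2],3),round(d['confidence'],2))
E
```

```text
time_s: 28.55
ee_pos: [0.4668, -0.1642, 0.0718]
tcp_rot: [0.997, -0.075, 0.001, 0.0]
force: [-0.6, -0.6, -0.7]
grip_width: 0.0178
gripper_force: 0.0
time_s: 29.55
ee_pos: [0.4672, -0.161, 0.1089]
tcp_rot: [0.997, -0.075, 0.001, 0.001]
force: [-0.2, -6.6, -2.3]
grip_width: 0.009
gripper_force: 30.0
[ -82.36893412 -139.99068739] [ 0.46715447 -0.16101855  0.10885278] [-1.40767083  0.20308669  0.07488022]
scene handle [ -82.5 -138.8] 0.103 0.88
scene handle [-67.2   1.9] 0.093 0.27
scene lid_edge [-61.7   3.1] 0.096 0.83
wrist handle [ -84.6 -138.6] 0.104 0.8
```

```bash
python3 -m creep '[[[0.01,0.05,0.25,0,0,0,0],[0.02,0.11,0.5,0,0,0,0],[0.03,0.18,0.74,0,0,0,0],[0.04,0.25,0.97,0,0,0,0],[0.05,0.32,1.2,0,0,0,0],[0.06,0.41,1.43,0,0,0,0],[0.08,0.5,1.66,0,0,0,0],[0.09,0.6,1.89,0,0,0,0],[0.11,0.7,2.12,0,0,0,0],[0.125,0.81,2.34,0,0,0,0]]]'
python3 -m creep '[[[0.01,0.08,0.15,0,0,0,0],[0.03,0.16,0.29,0,0,0,0],[0.04,0.25,0.43,0,0,0,0],[0.06,0.34,0.57,0,0,0,0],[0.065,0.42,0.71,0,0,0,0],[0.08,0.52,0.85,0,0,0,0],[0.1,0.62,0.98,0,0,0,0],[0.11,0.71,1.12,0,0,0,0],[0.13,0.81,1.25,0,0,0,0],[0.14,0.91,1.38,0,0,0,0]]]'
python3 - <<'E'
from h import *
s=manip.get_state();print(toT(s['ee_pos']),s['ee_pos'],s['wrist_torque'])
for c in('scene','wrist'):
  shot(c,'y_%s.png'%c)
  for n in ('handle','lid_edge','tip0'):
    for d in manip.spot_point(n,c)[:5]: print(c,n,toT(d['centre']).round(1),round(d['centre'][2],3),round(d['confidence'],2))
E
```

```text
time_s: 30.85
ee_pos: [0.4707, -0.1371, 0.1796]
tcp_rot: [0.997, -0.075, 0.001, 0.002]
force: [-4.7, -13.3, 3.4]
grip_width: 0.0092
gripper_force: 30.0
time_s: 31.85
ee_pos: [0.4746, -0.1105, 0.2215]
tcp_rot: [0.997, -0.075, 0.001, 0.003]
force: [-7.9, -18.2, 11.4]
grip_width: 0.009
gripper_force: 30.0
[-82.6779501  -88.88930446] [ 0.4745594  -0.11045559  0.2214665 ] [-3.26839412  1.579738   -0.02380407]
scene handle [-80.2 -86.8] 0.212 0.82
scene handle [0.3 2.1] 0.08 0.47
scene lid_edge [-67.5  31.7] 0.137 0.74
scene tip0 [-92.9 142.4] 0.017 0.6
scene tip0 [118.9  34.3] 0.007 0.56
scene tip0 [109.1 -17.6] 0.007 0.44
wrist handle [-81.7 -87. ] 0.216 0.78
wrist lid_edge [-62.7  35.4] 0.138 0.55
wrist tip0 [-89.6 160.4] 0.016 0.94
wrist tip0 [-105.1   30.3] 0.135 0.64
```

```bash
python3 -m creep '[[[0.01,0.07,0.1,0,0,0,0],[0.02,0.15,0.2,0,0,0,0],[0.04,0.23,0.3,0,0,0,0],[0.05,0.31,0.4,0,0,0,0],[0.06,0.39,0.5,0,0,0,0],[0.08,0.47,0.59,0,0,0,0],[0.09,0.55,0.67,0,0,0,0],[0.1,0.63,0.75,0,0,0,0],[0.12,0.71,0.83,0,0,0,0],[0.13,0.78,0.9,0,0,0,0]]]'
python3 -m creep '[[[0.02,0.12,0.1,0,0,0,0],[0.04,0.24,0.2,0,0,0,0],[0.06,0.36,0.3,0,0,0,0],[0.08,0.48,0.4,0,0,0,0],[0.1,0.6,0.49,0,0,0,0],[0.12,0.72,0.57,0,0,0,0],[0.13,0.84,0.66,0,0,0,0],[0.15,0.95,0.74,0,0,0,0],[0.17,1.08,0.83,0,0,0,0],[0.18,1.2,0.91,0,0,0,0]]]'
python3 - <<'E'
from h import *
s=manip.get_state();print(toT(s['ee_pos']),s['ee_pos'],s['wrist_torque'])
for c in('scene','wrist'):
  shot(c,'z_%s.png'%c)
  for n in ('handle','tip0'):
    for d in manip.spot_point(n,c)[:6]: print(c,n,toT(d['centre']).round(1),round(d['centre'][2],3),round(d['confidence'],2))
E
```

```text
time_s: 33.25
ee_pos: [0.4781, -0.0864, 0.2483]
tcp_rot: [0.997, -0.075, 0.0, 0.002]
force: [-5.3, -10.2, 7.5]
grip_width: 0.0094
gripper_force: 30.0
time_s: 34.25
ee_pos: [0.4841, -0.05, 0.2759]
tcp_rot: [0.997, -0.075, 0.001, 0.002]
force: [-4.5, -8.5, 11.2]
grip_width: 0.0088
gripper_force: 30.0
[-82.40583324 -27.65221495] [ 0.48406814 -0.04996063  0.27585621] [-1.80113717  0.69617357  0.10881696]
scene handle [-80.3 -27.3] 0.268 0.76
scene tip0 [-95.2 150.3] 0.004 0.59
scene tip0 [-90.1 189.1] 0.005 0.57
scene tip0 [-88.  135.2] 0.018 0.48
scene tip0 [105.3 -22.8] 0.009 0.43
scene tip0 [119.2  34.8] 0.01 0.42
wrist handle [-84.7 -26.7] 0.271 0.91
wrist tip0 [-86.6 189.1] 0.014 0.88
wrist tip0 [-89.1 151.2] 0.009 0.64
```

```bash
python3 - <<'E'
from h import *
for c in('scene','top'):
  im=shot(c)
  for d in manip.trace('tip0',c)[:8]:
    m=d['pixels'];ys,xs=np.nonzero(m);print(c,round(d['confidence'],2),len(xs),toT(ray(c,[[xs.mean(),ys.mean()]],.008))[0].round(1))
E
python3 -m creep '[[[-0.03,-0.2,-0.15,0,0,0,0],[-0.06,-0.4,-0.3,0,0,0,0],[-0.1,-0.6,-0.46,0,0,0,0],[-0.13,-0.85,-0.63,0,0,0,0],[-0.16,-1.05,-0.8,0,0,0,0],[-0.18,-1.2,-0.91,0,0,0,0],[-0.21,-1.39,-1.12,0,0,0,0],[-0.24,-1.6,-1.36,0,0,0,0],[-0.28,-1.8,-1.6,0,0,0,0],[-0.31,-1.98,-1.81,0,0,0,0]]]'
```

```text
scene 0.57 60 [-95.5 139.3]
scene 0.57 1599 [-89.5 177.8]
scene 0.55 73 [103.7 -20.4]
scene 0.49 64 [-87.5 191. ]
top 0.61 86 [-90.4 140.3]
top 0.59 77 [-90.6 190.8]
top 0.36 259 [-87.5 103.6]
time_s: 35.75
ee_pos: [0.4754, -0.1101, 0.221]
tcp_rot: [0.997, -0.075, 0.002, 0.002]
force: [-0.9, -11.4, 7.1]
grip_width: 0.0094
gripper_force: 30.0
```

```bash
python3 - <<'E'
from h import *
for c in('scene','top','wrist'):
  im=shot(c,'v_%s.png'%c)
  m=(im.max(2)<60).astype(np.uint8);n,l,st,ce=cv2.connectedComponentsWithStats(m)
  for i in range(1,n):
    w=toT(ray(c,ce[i],.008))[0]
    if st[i,4]>20 and -150<w[0]<190 and -160<w[1]<260: print(c,w.round(1),st[i,2:5],ce[i].round())
  for d in manip.spot_point('tip0',c)[:6]: print(c,toT(d['centre']).round(1),round(d['centre'][2],3),round(d['confidence'],2))
E
```

```text
scene [121.1  36.8] 0.009 0.6
scene [108.  -22.8] 0.01 0.55
scene [-92.6 188.5] 0.005 0.5
scene [-88.8 137.5] 0.019 0.46
scene [-92.8 147.4] 0.008 0.37
top [116.2  37.7] [ 7  7 35] [295. 183.]
top [103.2 -20.7] [ 7  7 43] [315. 190.]
top [-56.8 -57.8] [ 19  43 131] [319. 249.]
top [-89.9 191. ] [ 7  7 44] [228. 246.]
top [-91.3 143.4] [11  8 71] [245. 249.]
top [106.1 -20.9] 0.006 0.54
top [-1.1  1.2] 0.077 0.48
top [-88.  135.8] 0.016 0.44
top [-93.1 151.8] 0.002 0.43
top [-92.9 192.3] 0.011 0.42
top [120.7  38.9] 0.006 0.42
wrist [-20.8 156.2] [ 4 23 26] [ 36. 121.]
wrist [-47.  155.9] [ 5 27 29] [ 41. 147.]
wrist [-90.  190.9] [ 27  24 512] [ 17. 189.]
wrist [-87.6 191.7] 0.012 0.91
```

```bash
python3 -m creep '[[[-0.05,-0.3,-0.4,0,0,0,0],[-0.1,-0.6,-0.85,0,0,0,0],[-0.14,-0.91,-1.38,0,0,0,0],[-0.18,-1.13,-1.85,0,0,0,0],[-0.22,-1.35,-2.35,0,0,0,0],[-0.24,-1.5,-2.85,0,0,0,0],[-0.25,-1.62,-3.3,0,0,0,0],[-0.265,-1.72,-3.72,0,0,0,0],[-0.27,-1.77,-4.1,0,0,0,0],[-0.28,-1.82,-4.45,0,0,0,0]]]'
python3 -m creep '[[[0,-0.02,-0.2,0,0,0,0],[0,-0.03,-0.35,0,0,0,0],[0,-0.04,-0.45,0,0,0,0],[0,-0.04,-0.51,0,0,0,0],[0,-0.04,-0.51,0,0,0,0],[0,-0.04,-0.51,0,0,0,0],[0,-0.04,-0.51,0,0,0,0.25],[0,-0.04,-0.51,0,0,0,0.3],[0,-0.04,-0.51,0,0,0,0.3],[0,-0.04,-0.51,0,0,0,0.3]]]'
python3 - <<'E'
from h import *
s=manip.get_state();print(toT(s['ee_pos']))
E
```

```text
time_s: 37.05
ee_pos: [0.4673, -0.1641, 0.0864]
tcp_rot: [0.997, -0.075, 0.001, 0.001]
force: [0.8, -6.0, -0.2]
grip_width: 0.0089
gripper_force: 30.0
time_s: 38.05
ee_pos: [0.4664, -0.1638, 0.0709]
tcp_rot: [0.997, -0.075, 0.0, 0.0]
force: [0.6, -0.2, 0.9]
grip_width: 0.0281
gripper_force: 0.0
[ -82.65487351 -142.88329911]
```

Now withdraw straight up and check.

```bash
python3 -m creep '[[[0,0,0.5,0,0,0,0.3],[0,0,1.2,0,0,0,0.3],[0,0,2.4,0,0,0,0.3],[0,0,3.6,0,0,0,0.3],[0,0,4.8,0,0,0,0.3],[0,0,5.5,0,0,0,0.3],[0,0,5.5,0,0,0,0.3],[0,0,5.5,0,0,0,0.3],[0,0,5.5,0,0,0,0.3],[0,0,5.5,0,0,0,0.3]]]'
python3 - <<'E'
from h import *
for c in('scene','top','wrist'):
  im=shot(c,'u_%s.png'%c)
  for n in ('tip0','handle','lid_edge','trough_floor'):
   for d in manip.spot_point(n,c)[:6]: print(c,n,toT(d['centre']).round(1),round(d['centre'][2],3),round(d['confidence'],2))
m=(cv2.imread('pics/u_top.png').max(2)<60).astype(np.uint8);n,l,st,ce=cv2.connectedComponentsWithStats(m)
for i in range(1,n):
    w=toT(ray('top',ce[i],.008))[0]
    if st[i,4]>20 and -150<w[0]<190 and -160<w[1]<260: print(w.round(1),st[i,2:5])
E
```

```text
time_s: 39.05
ee_pos: [0.4661, -0.1638, 0.2346]
tcp_rot: [0.997, -0.075, -0.001, -0.0]
force: [-0.3, -0.3, 0.3]
grip_width: 0.0284
gripper_force: 0.0
scene tip0 [ 158. -275.] 0.004 0.66
scene tip0 [107.2 -22. ] 0.011 0.58
scene tip0 [-90.2 190.3] 0.005 0.44
scene tip0 [-87.4 138.4] 0.013 0.42
scene tip0 [120.3  37.8] 0.007 0.37
scene handle [ -84.6 -143.1] 0.067 0.72
scene lid_edge [-61.4  -2. ] 0.08 0.73
scene lid_edge [-92.1 138.2] 0.017 0.67
scene lid_edge [ -19.3 -375.7] -0.003 0.26
scene trough_floor [-86.2   0.3] 0.058 0.64
scene trough_floor [ -81.1 -141.6] 0.066 0.39
scene trough_floor [-86.9 134.8] 0.018 0.37
top tip0 [-85.4 138.2] 0.019 0.65
top tip0 [-89.1 150.2] 0.004 0.6
top tip0 [-91.5 191.7] 0.013 0.58
top tip0 [105.5 -21.1] 0.007 0.56
top tip0 [123.3  42.4] 0.011 0.41
top handle [-88.5 136.9] 0.017 0.19
top lid_edge [-64.   -5.9] 0.078 0.83
top trough_floor [-84.3   0.2] 0.056 0.6
wrist tip0 [-89.3 138.7] 0.016 0.55
wrist tip0 [-92.2 149.8] 0.008 0.54
wrist handle [ -82.9 -143.8] 0.068 0.57
wrist lid_edge [-61.8  -1. ] 0.08 0.67
wrist trough_floor [-81.  -2.] 0.053 0.75
[116.2  37.7] [ 7  7 35]
[103.2 -20.7] [ 7  7 43]
[-110.9 -151.8] [ 47 102 894]
[-89.9 191. ] [ 7  7 44]
[-91.3 143.4] [11  8 71]
```

Three tips are in the carton and two in the bin. The trough is level, the lid is shut, and the arm is clear.

```bash
python3 -c "
from bench import manip
print(manip.close_job())"
```

```text
the job is handed in; nothing more can be done
None
```

I handed the job in at about 39 s of the 72 s allowed: the cameras show three tips in the carton, two in the blue stock bin, the trough level with its lid shut and the arm clear, but the hand-in returned no verdict.

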